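Lock the blade case: line up the slotted disc, push the bolt through

TASK

Lock the blue blade case: using only your fingertips and gripping nothing, turn the yellow slotted disc by its black peg until its slot lines up with the steel bolt, then push the bolt by its orange tab through the disc until it is fully home in the keeper. Push gently, without squeezing, shoving or lifting the case, leave the tape roll, glue gun and flower-decked driftwood as they are, and move clear at the end.

Things in the scene. Friction and masses are not known exactly. Their poses are not given: they have to be found in the camera images.
- case: Loose blue steel case on rubber feet, about 3 kg, 204 x 364 mm, flat lid top 80 mm above the table. Origin: centre of its underside; x across its width (away from the robot at yaw 0), y along its length, z up. Slides on the table if pushed sideways with 13 to 25 N. On the lid along the line x = 0, from +y to -y: bolt with orange tab, guide, yellow disc, keeper.
- disc_axis (a point): On the disc's vertical axis, level with its top face, 16 mm above the lid (x = 0, y = -85 mm in the case frame). Disc radius 38 mm, cut right across by a straight open groove (the slot) 22 mm wide, 12 mm deep.
- keeper (a point): Top centre of the keeper, an aluminium bridge that receives the nose of the bolt, 54 mm to -y of the disc axis: 35 mm wide, 22 mm along y, top 18 mm above the lid. A like guide bridge stands 54 mm to +y of the disc axis.
- disc (a joint): Disc angle, rad, growing counter-clockwise from above. 0: slot along the case's y, in line with the bolt, peg straight to the -x side of the axis. Starts at 0.6 to 1.25, peg swung towards the keeper: turn it clockwise. Range -0.7 to 1.45, no stop at 0; stays where left (friction 0.05 N m). The bolt passes within about 0.1 of 0, and its round nose corrects a little more.
- peg (a point): Black round upright finger peg on the disc, this point 36 mm above the lid: 12 mm diameter, 27 mm from the disc axis, at right angles to the slot; rises 32 mm above the disc's top face (top 48 mm above the lid).
- bolt (a joint): Travel of the bolt towards the keeper (the case's -y), m. 0 to 0.010 at the start, 0.100 = fully home against its stop. Friction about 2 N; stays where left. The steel bolt is 14 mm wide; its round nose meets the disc rim after about 8 mm.
- tab (a point): Centre of the pushing face (+y side, away from the disc) of the bolt's upright orange tab, 36 mm above the lid; moves with the bolt. Tab: 34 mm wide, 8 mm thick along the bolt, 6 to 50 mm above the lid. Behind it (+y) the lid is flat and free but for strips 6 mm high. With the bolt at 0 this face is 179 mm to +y of the disc axis.
- tape: Loose green floral tape roll, outer diameter 56 mm, 22 mm high, standing flat on the case lid on the +x side of the bolt line. Origin at the centre of its underside. Leave alone.
- glue_gun: Loose grey, black and orange hot glue gun lying on the table at one end of the case, about 170 x 130 mm, 42 mm high. Origin under its barrel. Leave alone.
- driftwood: Loose driftwood piece with three upright flower tubes, about 190 x 45 mm, 122 mm high with flowers, on the table at the other end of the case. Origin at the centre of its underside. Leave alone.

How it is judged:
By the outcome, as a careful person would: the job done as asked, in the order asked, and still so for the second after the job is handed in, with the robot touching nothing.
It also fails if it takes over 40 s, if anything falls off the work surface, if the arm or the gripper's body presses on something with over 40 N, if the wrist force passes 120 N, or if a joint passes its speed limit or range.

ROBOT

A 6-joint arm with a two-finger parallel gripper is mounted at the origin on the work surface. World frame = base frame: x ahead of the robot, y to its left, z up, the work surface at z = 0. Lengths are in m, angles in degrees, forces in N, time in s.
With the tool pointing down it reaches from about 0.4 to 0.825 m from the base axis. Payload 7 kg.
Tool frame: the origin (TCP) lies midway between the tips of the shut fingers; the grasp point (between the pads) lies 19 mm behind it (ctrl.hold_point_z is the distance from the TCP to the grasp point, in m); z points along the fingers, y is the line along which they close (so a half turn about z gives the same grasp; the last joint's range is limited). The gripper opens to 88 mm and grips with 3 to 60 N. Pads are 19 mm wide; open, the fingers measure 130 mm over their backs; the gripper's body (78 mm by 193 mm) begins 47 mm behind the grasp point.
Start: joints at [79.933, 20.546, 0.682, 0, -70.136, -16.507], TCP at [0.302, 0.604, 0.227] pointing down, gripper open.
Joint ranges: [-176.03, 176.03], [-82.01, 121.73], [-58.28, 71.71], [-173.87, 95.51], [-174.79, -0.11], [-173.66, 173.66]. Speed limits (degrees/s): [136.94, 136.94, 172.46, 180, 180, 180].

INTERFACE

Orientations are given as [roll, pitch, yaw] about the fixed x, y, z axes, in that order (R = Rz(yaw) Ry(pitch) Rx(roll)).
In Python, from plant import ctrl gives the robot as it stands.
- The arm moves only by the tool apply_moves, never from a script. Its argument "deltas" is a list of rows, each an object with "fingers": the finger opening in mm, from 0 to 87.6; "delta_pos": the shift along the tool's x, y, z in mm, a list of three; "angular": the turn, a rotation vector about the tool's x, y, z in degrees, a list of three. A call has 1 to 10 rows; each row is the pose to reach, as a shift and turn from the pose commanded when the call began, along the tool's axes at that moment; what a row does not reach only later rows make up. A row lasts 1/10 s, in which the tool goes at most 50 mm and 8.59 degrees, less where a joint would pass 70% of its speed; a pose out of reach is approached as far as the arm can. A call with a gripper value outside its range is refused whole. The fingers move at their own pace and stop on an object; the grip force is fixed at half the most. Time passes only in rows, so rows that repeat a pose let the fingers close. It gives the time, the measured TCP pose, the force, the opening and the grip force at its end, in the units of the state.
- ctrl.get_obs(): the state, without advancing time (a new reading comes with each control period).
- ctrl.snapshot(name): name is "scene" or "side" or "wrist"; returns the picture (400x640x3 uint8, red, green, blue); there is no depth.
- ctrl.camera_params(name): a dict with "fx", "fy", "cx", "cy" (pixels), "dist_coeffs" ([k1, k2, p1, p2, k3] as OpenCV has them; the pictures are not rectified), "cam_to_world" (4x4, takes a point from camera to world coordinates); the wrist camera has in their place "mount" (4x4, takes a point from camera to tool coordinates, whose origin is the TCP and whose axes are the flange's). Camera axes: x right, y up, looking along -z (the intrinsics and any distortion apply to the point x, -y, -z); pixel columns grow to the right and rows downward; lengths in m; the calibration is good to about 2 mm. A picture is of the moment at which its call begins: read the wrist's pose just before it. camera_params takes no time and is no camera call.
- ctrl.close_job(): hands the job in; it is judged then, once.
The state is a dict: "clock": time; "joint_pos": joint angles; "qvel": joint speeds; "tau": joint torques, N m; "tool_pos": TCP position; "orientation": TCP orientation; "force": force on the tool from outside, world axes, zero at the start; "moment": the same for the moment, N m; "opening": finger opening in m; "gripper_force": force on a finger pad.
Only numpy, scipy, OpenCV 4.12 (cv2) and the standard library are available. Lean on these libraries where they do the work, as an engineer would, in place of code of your own. Each camera call takes 0.05 s, during which the arm holds its last target. There are 200 camera calls.

## Working session

There is one attempt and no reset: what is moved stays moved. The work goes in short steps, Python scripts to look and compute and a tool call to move; the robot and the scene stay as the last step left them, time stands still between calls to the robot, and variables do not carry over. Pictures are saved under pics/ and viewed, at most 10 in all, crops included, and the job is handed in when it is done.

Besides the shell and the picture viewer there is one more tool, called after ">>>" as name(argument=value, ...), one argument or row to a line, values as JSON. apply_moves: Moves the arm, as the interface text tells. Its arguments: {"type":"object","properties":{"deltas":{"type":"array"}},"required":["deltas"]}

```bash
mkdir -p pics; ls
cat > h.py <<'E'
import numpy as np, cv2
from plant import ctrl
from scipy.spatial.transform import Rotation as R
def cam(name):
    p=ctrl.camera_params(name); K=np.array([[p['fx'],0,p['cx']],[0,p['fy'],p['cy']],[0,0,1.]])
    if 'cam_to_world' in p: T=np.array(p['cam_to_world'])
    else:
        o=ctrl.get_obs(); W=np.eye(4); W[:3,:3]=R.from_euler('xyz',o['orientation'],degrees=True).as_matrix(); W[:3,3]=o['tool_pos']; T=W@np.array(p['mount'])
    return K,np.array(p['dist_coeffs'],float),T
def onplane(c,uv,z):
    K,d,T=c; q=cv2.undistortPoints(np.array(uv,float).reshape(-1,1,2),K,d).reshape(-1,2)
    r=np.c_[q[:,0],-q[:,1],-np.ones(len(q))]@T[:3,:3].T; o=T[:3,3]
    return o+r*((z-o[2])/r[:,2:])
def proj(c,P):
    K,d,T=c; p=(np.array(P,float).reshape(-1,3)-T[:3,3])@T[:3,:3]
    return cv2.projectPoints(p*[1,-1,-1],np.zeros(3),np.zeros(3),K,d)[0].reshape(-1,2)
def snap(n,f):
    c=cam(n); im=np.array(ctrl.snapshot(n)); cv2.imwrite('pics/'+f,im[:,:,::-1]); np.savez('pics/'+f+'.npz',im=im,K=c[0],d=c[1],T=c[2]); return im,c
def load(f):
    z=np.load('pics/'+f+'.npz'); return z['im'],(z['K'],z['d'],z['T'])
E
python3 - <<'E'
from h import *
o=ctrl.get_obs(); print(o)
ims=[snap(n,n+'0.png') for n in('scene','side','wrist')]
for i,c in ims: print(c[2].round(3).tolist(),c[0][0,0])
cv2.imwrite('pics/all0.png',cv2.resize(np.vstack([np.hstack([ims[0][0],ims[1][0]])]),None,fx=.625,fy=.625)[:,:,::-1])
E
```

```text
pics
{'clock': 0.0, 'joint_pos': array([ 7.99344036e+01,  2.05922918e+01,  6.34491275e-01, -1.90640683e-02,
       -7.01353505e+01, -1.65070854e+01]), 'qvel': array([-0.04997499, -0.10137463,  0.00942608, -0.01738879,  0.04136342,
        0.06801984]), 'tau': array([-1.54633934e-03, -5.82724714e+01,  2.93052953e+01,  6.99731693e+00,
        6.71006273e-03, -1.73979934e-04]), 'tool_pos': array([0.30176116, 0.60325865, 0.22562178]), 'orientation': array([ 1.79905596e+02, -9.28703366e-03, -2.65791666e+01]), 'force': array([-1.12439866,  0.24787208,  0.61417839]), 'moment': array([0.05474958, 0.00159102, 0.00832729]), 'gripper_force': 0.0, 'opening': 0.08764186095377274}
[[0.761, -0.423, 0.492, 1.05], [0.649, 0.514, -0.561, -0.47], [-0.015, 0.746, 0.665, 0.719], [0.0, 0.0, 0.0, 1.0]] 411.94025217318676
[[0.796, 0.38, -0.471, 0.132], [-0.605, 0.489, -0.628, -0.622], [-0.008, 0.785, 0.62, 0.746], [0.0, 0.0, 0.0, 1.0]] 391.19691381246673
[[-0.448, 0.855, 0.263, 0.374], [-0.894, -0.428, -0.131, 0.567], [0.0, -0.294, 0.956, 0.384], [0.0, 0.0, 0.0, 1.0]] 313.8186943935008
```

View pics/scene0.png

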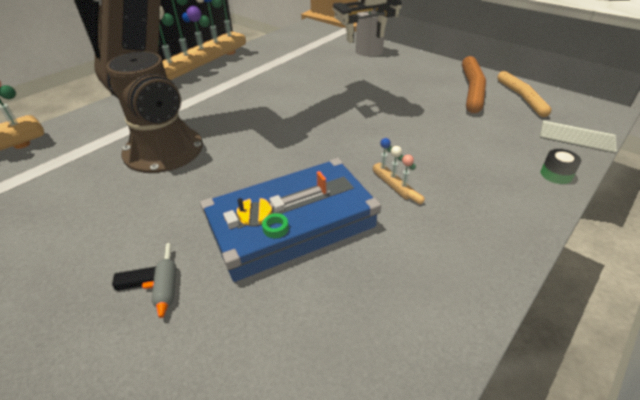

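View pics/side0.png

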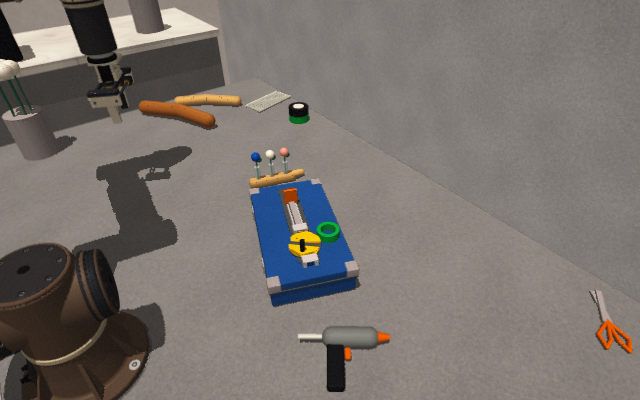

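Scene: disc near (254,211), tab (321,182), keeper (231,219), tape (275,225). Side: disc (304,244), tab (290,197), keeper (310,260), driftwood just beyond the tab end of the case, glue gun at the keeper end.

Run:
```python
from h import *
for f,kp,gd in(('scene0.png',(231,218),(277,202)),('side0.png',(310,259),(299,227))):
    im,c=load(f); hsv=cv2.cvtColor(im,cv2.COLOR_RGB2HSV)
    def m(lo,hi,box):
        k=cv2.inRange(hsv,lo,hi); z=np.zeros_like(k); x0,y0,x1,y1=box; z[y0:y1,x0:x1]=k[y0:y1,x0:x1]; return z
    box=(200,130,400,300)
    y=m((20,120,90),(35,255,255),box); n,l,s,ce=cv2.connectedComponentsWithStats(y); 
    hull=cv2.convexHull(cv2.findNonZero(y)); x=cv2.minEnclosingCircle(hull)
    b=cv2.boundingRect(hull); P=onplane(c,hull.reshape(-1,2),.096); (cx,cy),r=cv2.minEnclosingCircle((P[:,:2]*1000).astype(np.float32))
    print(f,'disc',cx,cy,r,b)
    t=m((3,150,90),(15,255,255),(270,160,340,215)); nz=cv2.findNonZero(t); print('tab px',nz.mean(0),cv2.boundingRect(nz),onplane(c,[nz.mean((0,1))],.108))
    bl=m((100,120,60),(125,255,255),box); 
    print('kp',onplane(c,[kp],.098),'gd',onplane(c,[gd],.098))
    im4=cv2.resize(im[150:280,200:390],None,fx=4,fy=4,interpolation=cv2.INTER_CUBIC); cv2.imwrite('pics/c_'+f,im4[:,:,::-1])
```

```text
scene0.png disc 499.822265625 -73.02372741699219 42.79257583618164 (237, 199, 35, 26)
tab px [[321.1122449  181.26530612]] (318, 172, 7, 21) [[0.55860758 0.08928557 0.108     ]]
kp [[ 0.48143954 -0.11981762  0.098     ]] gd [[ 0.52162705 -0.02024133  0.098     ]]
side0.png disc 551.0 46.739051818847656 169.9269561767578 (289, 172, 32, 85)
tab px [[289.20812183 193.69035533]] (270, 171, 29, 33) [[0.56410517 0.09737767 0.108     ]]
kp [[ 0.474125   -0.12128167  0.098     ]] gd [[ 0.51526088 -0.01857648  0.098     ]]
```

View pics/c_side0.png

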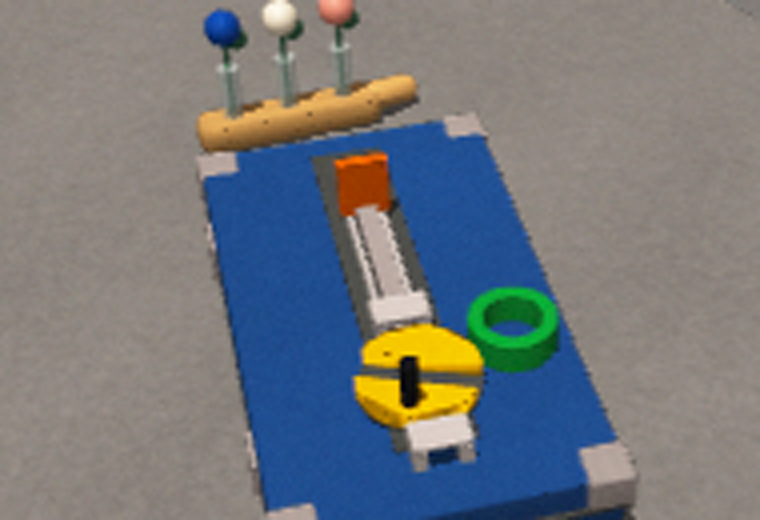

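Side crop: slot lies almost across the bolt line, peg swung towards the keeper; tape sits beside the disc on the +x side. Going above the disc with fingers closing.

>>> apply_moves(
  deltas=[
    {"fingers":0,"delta_pos":[20,22,0],"angular":[0,0,0]},
    {"fingers":0,"delta_pos":[52,56,0],"angular":[0,0,-1]},
    {"fingers":0,"delta_pos":[85,92,0],"angular":[0,0,-2]},
    {"fingers":0,"delta_pos":[118,128,0],"angular":[0,0,-3]},
    {"fingers":0,"delta_pos":[151,163,0],"angular":[0,0,-4]},
    {"fingers":0,"delta_pos":[184,199,0],"angular":[0,0,-4.6]},
    {"fingers":0,"delta_pos":[217,234,0],"angular":[0,0,-4.6]},
    {"fingers":0,"delta_pos":[250,270,0],"angular":[0,0,-4.6]},
    {"fingers":0,"delta_pos":[283,305,0],"angular":[0,0,-4.6]},
    {"fingers":0,"delta_pos":[316,341,0],"angular":[0,0,-4.6]},
  ],
)

```text
clock: 1.15
tool_pos: [0.432, 0.1555, 0.2267]
orientation: [-180.0, -0.0, -21.9]
force: [0.8, 0.2, -0.5]
opening: 0.0128
gripper_force: 0.0
```

>>> apply_moves(
  deltas=[
    {"fingers":0,"delta_pos":[28,36,0],"angular":[0,0,0]},
    {"fingers":0,"delta_pos":[56,72,0],"angular":[0,0,0]},
    {"fingers":0,"delta_pos":[85,108,0],"angular":[0,0,0]},
    {"fingers":0,"delta_pos":[112,143,0],"angular":[0,0,0]},
    {"fingers":0,"delta_pos":[135,172,0],"angular":[0,0,0]},
    {"fingers":0,"delta_pos":[146,187,0],"angular":[0,0,0]},
    {"fingers":0,"delta_pos":[146,187,0],"angular":[0,0,0]},
  ],
)

```text
clock: 1.85
tool_pos: [0.4975, -0.0729, 0.2261]
orientation: [180.0, 0.0, -22.2]
force: [-0.3, 0.6, 0.1]
opening: 0.0002
gripper_force: 0.0
```

Run:
```python
from h import *
o=ctrl.get_obs(); print(o['tool_pos'],o['orientation'],o['opening'],o['force'])
snap('wrist','w1.png')
```

```text
[ 0.49748612 -0.07288317  0.22605852] [ 1.79956737e+02  4.60495407e-02 -2.21580027e+01] 0.00018197528331605824 [-0.269288    0.61275673  0.09821694]
```

View pics/w1.png

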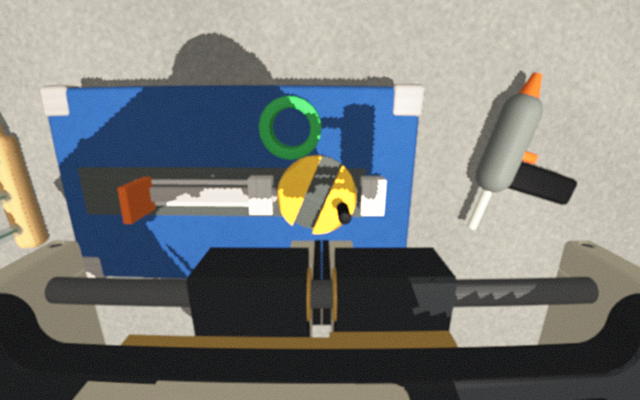

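Wrist view: disc centre ≈(317,195), slot running (300,225)–(335,165), peg top ≈(346,213), keeper (374,196), guide (261,195), tab (135,200), tape clear at (290,127).

```bash
cat > meas.py <<'E'
from h import *
def disc(im,c,box):
    hsv=cv2.cvtColor(im,cv2.COLOR_RGB2HSV); x0,y0,x1,y1=box
    def m(lo,hi):
        k=cv2.inRange(hsv,lo,hi); z=np.zeros_like(k); z[y0:y1,x0:x1]=k[y0:y1,x0:x1]; return z
    y=m((20,110,60),(36,255,255)); n,l,s,ce=cv2.connectedComponentsWithStats(y)
    ids=[i for i in range(1,n) if s[i,4]>60]
    pts=np.vstack([np.argwhere(l==i)[:,::-1] for i in ids]); P=onplane(c,pts,.096)[:,:2]*1000
    h=cv2.convexHull(P.astype(np.float32)).reshape(-1,2); 
    A=np.c_[2*h,np.ones(len(h))]; s_=np.linalg.lstsq(A,(h**2).sum(1),rcond=None)[0]; r=np.sqrt(s_[2]+s_[0]**2+s_[1]**2)
    return s_[:2],r,P
def slot(P,ce,crange):
    # direction whose central 16mm strip (inside r<35) has fewest yellow points
    q=P-ce; q=q[np.hypot(*q.T)<36]
    best=[]
    for a in np.radians(np.arange(0,180,1)):
        d=-q[:,0]*np.sin(a)+q[:,1]*np.cos(a); best.append((np.abs(d)<8).sum())
    b=np.array(best); return np.degrees(np.radians(np.where(b<=b.min()+3)[0])),b.min()
E
python3 - <<'E'
from meas import *
im,c=load('w1.png'); ce,r,P=disc(im,c,(265,140,370,240)); print('disc',ce,r); print('slot deg',slot(P,ce,None))
w=np.array(onplane(c,[[374,196],[261,195]],.098))[:,:2]*1000; print('kp gd',w, np.degrees(np.arctan2(*(w[1]-w[0])[::-1])))
hsv=cv2.cvtColor(im,cv2.COLOR_RGB2HSV)
b=cv2.inRange(hsv,(100,120,40),(128,255,255))
# lid far edge: first blue pixel per column
pts=[(u,np.argmax(b[70:130,u]>0)+70) for u in range(80,390,4) ]
L=onplane(c,pts,.080)[:,:2]*1000; v=cv2.fitLine(L.astype(np.float32),cv2.DIST_HUBER,0,.01,.01).ravel(); print('edge',v,np.degrees(np.arctan2(v[1],v[0])))
n=np.array([-v[1],v[0]]); print('disc to edge',(ce-v[2:])@n)
k=cv2.inRange(hsv,(0,0,0),(180,255,45)); k[:, :335]=0;k[:,360:]=0;k[:195]=0;k[230:]=0; nz=cv2.findNonZero(k).reshape(-1,2); print('peg px',cv2.boundingRect(nz)); 
print('peg top?',onplane(c,[[341,205],[344,213],[346,217]],.128)*1000)
# tab
t=cv2.inRange(hsv,(3,150,60),(15,255,255)); t[:,:100]=0;t[:,170:]=0; q=cv2.findNonZero(t); print('tab',cv2.boxPoints(cv2.minAreaRect(q)),cv2.boundingRect(q))
for uu in ([118,183],[123,223]): print(onplane(c,[uu],.130)*1000)
E
```

```text
disc [497.13240495 -67.94041338] 38.34045726775913
slot deg (array([132., 133., 134., 135., 136., 137., 138.]), np.int64(0))
kp gd [[ 476.62336304 -118.80285954]
 [ 518.08266223  -19.63366773]] 67.31183779013067
edge [ 3.8497844e-01  9.2292559e-01  6.2223267e+02 -2.7929365e+01] 67.3576
disc to edge 100.05484137164137
peg px (338, 203, 10, 20)
peg top? [[489.70881673 -88.25700928 128.        ]
 [481.94950195 -88.04678219 128.        ]
 [477.85779065 -88.34329159 128.        ]]
tab [[115.31321 182.00377]
 [149.7283  175.55095]
 [157.6868  217.99623]
 [123.2717  224.44905]] (117, 177, 38, 47)
[[580.36256521  80.53362679 130.        ]]
[[547.49911909  96.61391683 130.        ]]
```

>>> apply_moves(
  deltas=[
    {"fingers":0,"delta_pos":[-8,25,15],"angular":[0,0,0.5]},
    {"fingers":0,"delta_pos":[-16,50,40],"angular":[0,0,0.5]},
    {"fingers":0,"delta_pos":[-16,50,60],"angular":[0,0,0.5]},
    {"fingers":0,"delta_pos":[-16,50,75],"angular":[0,0,0.5]},
    {"fingers":0,"delta_pos":[-16,50,75],"angular":[0,0,0.5]},
    {"fingers":0,"delta_pos":[-16,50,75],"angular":[0,0,0.5]},
  ],
)

```text
clock: 2.5
tool_pos: [0.4641, -0.1105, 0.152]
orientation: [180.0, -0.0, -22.4]
force: [0.6, -0.3, 0.4]
opening: 0.0005
gripper_force: 0.0
```

```bash
cat >> meas.py <<'E'
D=np.array([497.13,-67.94]); yaw=np.radians(-22.65); EX=np.array([np.cos(yaw),np.sin(yaw)]); EY=np.array([-np.sin(yaw),np.cos(yaw)])
def rel(p): q=np.array(p)[:2]-D; return np.array([q@EX,q@EY]).round(1)
E
python3 - <<'E'
from meas import *
o=ctrl.get_obs(); print(o['tool_pos'],o['orientation'],rel(o['tool_pos']*1000),o['force'])
im,c=snap('wrist','w2.png'); im2,c2=snap('side','s2.png')
W=R.from_euler('xyz',o['orientation'],degrees=True).as_matrix()
for d in ([0,0,0],[10,0,0],[-10,0,0],[0,20,0],[0,-20,0]): print(d,proj(c,o['tool_pos']+W@(np.array(d)/1000)).round())
cv2.imwrite('pics/c2.png',np.hstack([im[100:400,170:470],cv2.resize(im2[170:300,240:370],(300,300),interpolation=cv2.INTER_CUBIC)])[:,:,::-1])
E
```

```text
[ 0.46409443 -0.110547    0.15199079] [ 1.79986181e+02 -2.49128717e-03 -2.24085055e+01] [-14.1 -52. ] [ 0.57784584 -0.26773232  0.41427355]
[0, 0, 0] [[321. 256.]]
[10, 0, 0] [[321. 240.]]
[-10, 0, 0] [[321. 272.]]
[0, 20, 0] [[357. 256.]]
[0, -20, 0] [[285. 256.]]
```

View pics/c2.png

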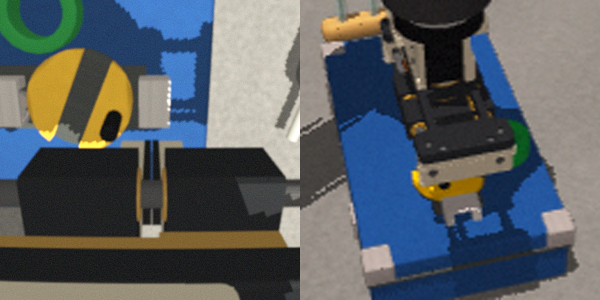

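Closed tips span ±31 px (≈±17 mm along y), just keeper-side of the peg. Descending, then pushing partway.

>>> apply_moves(
  deltas=[
    {"fingers":0,"delta_pos":[0,2,15],"angular":[0,0,0.2]},
    {"fingers":0,"delta_pos":[0,2,30],"angular":[0,0,0.2]},
    {"fingers":0,"delta_pos":[0,2,40],"angular":[0,0,0.2]},
    {"fingers":0,"delta_pos":[0,2,44],"angular":[0,0,0.2]},
    {"fingers":0,"delta_pos":[0,2,44],"angular":[0,0,0.2]},
    {"fingers":0,"delta_pos":[0,2,44],"angular":[0,0,0.2]},
  ],
)

```text
clock: 3.2
tool_pos: [0.4636, -0.1129, 0.1082]
orientation: [-180.0, -0.0, -22.7]
force: [0.9, 0.3, 0.5]
opening: 0.0004
gripper_force: 0.0
```

Run:
```python
from meas import *
o=ctrl.get_obs(); print(o['tool_pos'],o['orientation'],rel(o['tool_pos']*1000),o['force'])
```

```text
[ 0.4636467  -0.11289076  0.10815228] [-1.79987089e+02 -4.38170409e-02 -2.26569791e+01] [-13.6 -54.4] [0.90291021 0.33968675 0.52571313]
```

Push +Y (tool −y) to centre Y ≈ −34, X following, slowly.

>>> apply_moves(
  deltas=[
    {"fingers":0,"delta_pos":[0,-3,0],"angular":[0,0,0]},
    {"fingers":0,"delta_pos":[0,-5,0],"angular":[0,0,0]},
    {"fingers":0,"delta_pos":[-1,-7,0],"angular":[0,0,0]},
    {"fingers":0,"delta_pos":[-2,-9,0],"angular":[0,0,0]},
    {"fingers":0,"delta_pos":[-4,-11,0],"angular":[0,0,0]},
    {"fingers":0,"delta_pos":[-5,-13,0],"angular":[0,0,0]},
    {"fingers":0,"delta_pos":[-7,-15,0],"angular":[0,0,0]},
    {"fingers":0,"delta_pos":[-8,-17,0],"angular":[0,0,0]},
    {"fingers":0,"delta_pos":[-9,-19,0],"angular":[0,0,0]},
    {"fingers":0,"delta_pos":[-9,-20,0],"angular":[0,0,0]},
  ],
)

```text
clock: 4.2
tool_pos: [0.4576, -0.0926, 0.1067]
orientation: [179.7, 0.4, -22.7]
force: [-10.9, -7.3, 5.6]
opening: 0.0006
gripper_force: 5.8
```

Run:
```python
from meas import *
o=ctrl.get_obs(); print(o['tool_pos'],o['orientation'],rel(o['tool_pos']*1000),o['force'])
im,c=snap('wrist','w3.png')
uv=proj(c,[*(D/1000),.096])[0]; print(uv)
sc,cc=snap('scene','s3.png')
cv2.imwrite('pics/c3.png',np.hstack([im[60:360,170:470],cv2.resize(sc[150:260,200:310],(300,300),interpolation=cv2.INTER_CUBIC)])[:,:,::-1])
```

```text
[ 0.4576469  -0.09263655  0.10665551] [179.67725886   0.41402125 -22.72026839] [-26.9 -38. ] [-10.93292867  -7.25411302   5.63593254]
[253.48568439 204.44908796]
```

View pics/c3.png

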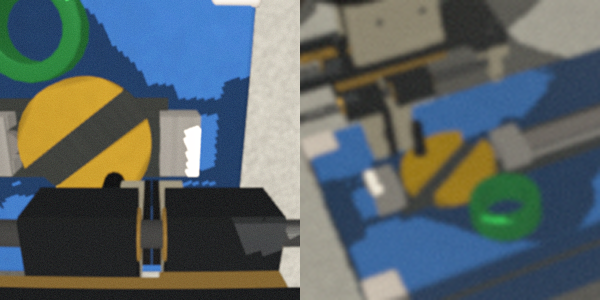

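Slot now at ~33° to the bolt line; peg on the finger's face at its +y side. Force is a bit high, so I ease back 2 mm and recheck.

>>> apply_moves(
  deltas=[
    {"fingers":0,"delta_pos":[0,2,0],"angular":[0,0,0]},
    {"fingers":0,"delta_pos":[0,2,0],"angular":[0,0,0]},
  ],
)

```text
clock: 4.5
tool_pos: [0.4598, -0.0934, 0.107]
orientation: [179.9, 0.2, -22.7]
force: [-5.3, -4.7, 0.9]
opening: 0.0002
gripper_force: 2.7
```

Run:
```python
from meas import *
o=ctrl.get_obs(); print(o['tool_pos'],o['orientation'],rel(o['tool_pos']*1000),o['force'],o['moment'],rel(o['force'][:2]+D))
im,c=snap('wrist','w4.png')
uv=proj(c,[*(D/1000),.096])[0]; x,y=map(int,uv)
ce,r,P=disc(im,c,(x-75,y-75,x+75,y+60)); print(ce,r); a,n=slot(P,D,None); print('slot',a-67.35,n)
```

```text
[ 0.45980162 -0.0934391   0.10698257] [ 1.79887378e+02  1.66736922e-01 -2.27028210e+01] [-24.6 -37.9] [-5.2735018  -4.69665824  0.9272909 ] [-1.38528053  1.72282242  0.05139212] [-3.1 -6.4]
[498.3043908  -69.23969869] 37.28802791396147
slot [34.65 35.65 36.65 37.65 38.65 39.65] 0
```

>>> apply_moves(
  deltas=[
    {"fingers":0,"delta_pos":[0,4,0],"angular":[0,0,0]},
    {"fingers":0,"delta_pos":[6,4,0],"angular":[0,0,0]},
    {"fingers":0,"delta_pos":[6,2,0],"angular":[0,0,0]},
    {"fingers":0,"delta_pos":[5,-1,0],"angular":[0,0,0]},
    {"fingers":0,"delta_pos":[3,-3.5,0],"angular":[0,0,0]},
    {"fingers":0,"delta_pos":[1,-6,0],"angular":[0,0,0]},
    {"fingers":0,"delta_pos":[-1,-8,0],"angular":[0,0,0]},
    {"fingers":0,"delta_pos":[-3,-10,0],"angular":[0,0,0]},
    {"fingers":0,"delta_pos":[-4,-12,0],"angular":[0,0,0]},
    {"fingers":0,"delta_pos":[-5,-13,0],"angular":[0,0,0]},
  ],
)

```text
clock: 5.55
tool_pos: [0.4622, -0.0787, 0.1076]
orientation: [-180.0, -0.0, -22.7]
force: [0.3, -2.8, -0.0]
opening: 0.0007
gripper_force: 0.8
```

```bash
cat >> meas.py <<'E'
def look(n):
    o=ctrl.get_obs(); print(rel(o['tool_pos']*1000),o['tool_pos'][2],o['force'],rel(o['force'][:2]+D))
    im,c=snap('wrist',n); x,y=map(int,proj(c,[*(D/1000),.096])[0])
    ce,r,P=disc(im,c,(x-75,y-75,x+75,min(y+75,255))); print(x,y,ce,r); a,k=slot(P,D,None); print('slot',a-67.35,k)
E
python3 -c "
from meas import *
look('w5.png')"
```

```text
[-28.1 -23.4] 0.1075871930899665 [ 0.28568679 -2.81503975 -0.01726711] [ 1.3 -2.5]
279 201 [496.6246238  -68.05649559] 38.26412414253391
slot [2.65 3.65] 106
```

>>> apply_moves(
  deltas=[
    {"fingers":0,"delta_pos":[0,5,0],"angular":[0,0,0]},
    {"fingers":0,"delta_pos":[0,5,-25],"angular":[0,0,0]},
    {"fingers":0,"delta_pos":[0,5,-60],"angular":[0,0,0]},
    {"fingers":0,"delta_pos":[5,-20,-90],"angular":[0,0,0]},
    {"fingers":0,"delta_pos":[15,-60,-100],"angular":[0,0,0]},
    {"fingers":0,"delta_pos":[25,-85,-100],"angular":[0,0,0]},
    {"fingers":0,"delta_pos":[28,-85,-100],"angular":[0,0,0]},
    {"fingers":0,"delta_pos":[28,-85,-100],"angular":[0,0,0]},
  ],
)

```text
clock: 6.4
tool_pos: [0.5207, -0.0112, 0.207]
orientation: [180.0, 0.1, -22.6]
force: [-0.5, -1.4, -0.3]
opening: 0.0004
gripper_force: 0.0
```

```bash
python3 -c "
from meas import *
look('w6.png')
im,c=load('w6.png'); cv2.imwrite('pics/c6.png',im[60:300,60:480][:,:,::-1])"
```

```text
[-0.1 61.4] 0.2069527155228441 [-0.50808174 -1.42917891 -0.33447461] [ 0.1 -1.5]
389 198 [498.16228164 -67.54373812] 38.54406420867301
slot [1.65 2.65 3.65] 32
```

View pics/c6.png

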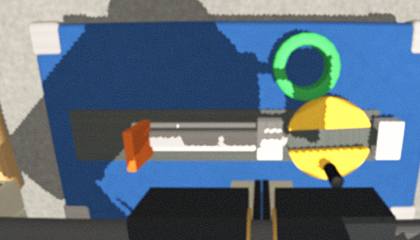

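Slot is now aligned (≈2.6°, within 0.1 rad), case unmoved; tab at crop (137,145). Moving behind the tab.

>>> apply_moves(
  deltas=[
    {"fingers":0,"delta_pos":[0,-35,0],"angular":[0,0,0]},
    {"fingers":0,"delta_pos":[0,-75,0],"angular":[0,0,0]},
    {"fingers":0,"delta_pos":[0,-115,0],"angular":[0,0,0]},
    {"fingers":0,"delta_pos":[0,-140,10],"angular":[0,0,0]},
    {"fingers":0,"delta_pos":[0,-140,35],"angular":[0,0,0]},
    {"fingers":0,"delta_pos":[0,-140,65],"angular":[0,0,0]},
    {"fingers":0,"delta_pos":[0,-140,90],"angular":[0,0,0]},
    {"fingers":0,"delta_pos":[0,-140,105],"angular":[0,0,0]},
    {"fingers":0,"delta_pos":[0,-140,105],"angular":[0,0,0]},
    {"fingers":0,"delta_pos":[0,-140,105],"angular":[0,0,0]},
  ],
)

```text
clock: 7.45
tool_pos: [0.5745, 0.1172, 0.1026]
orientation: [180.0, 0.0, -22.7]
force: [0.2, -0.1, 0.5]
opening: 0.0006
gripper_force: 0.0
```

```bash
python3 -c "
from meas import *
o=ctrl.get_obs(); print(rel(o['tool_pos']*1000),o['tool_pos'],o['force'],o['orientation'])"
```

```text
[1.000e-01 2.007e+02] [0.57451745 0.11720336 0.10256204] [ 0.18772817 -0.11490666  0.46395312] [ 1.79954738e+02  2.18072393e-02 -2.26931576e+01]
```

>>> apply_moves(
  deltas=[
    {"fingers":0,"delta_pos":[0,5,0],"angular":[0,0,0]},
    {"fingers":0,"delta_pos":[0,10,0],"angular":[0,0,0]},
    {"fingers":0,"delta_pos":[0,13,0],"angular":[0,0,0]},
    {"fingers":0,"delta_pos":[0,16,0],"angular":[0,0,0]},
    {"fingers":0,"delta_pos":[0,18,0],"angular":[0,0,0]},
    {"fingers":0,"delta_pos":[0,20,0],"angular":[0,0,0]},
    {"fingers":0,"delta_pos":[0,22,0],"angular":[0,0,0]},
    {"fingers":0,"delta_pos":[0,25,0],"angular":[0,0,0]},
    {"fingers":0,"delta_pos":[0,28,0],"angular":[0,0,0]},
    {"fingers":0,"delta_pos":[0,31,0],"angular":[0,0,0]},
  ],
)

```text
clock: 8.45
tool_pos: [0.563, 0.0891, 0.1026]
orientation: [-180.0, -0.0, -22.7]
force: [1.7, 1.8, 2.0]
opening: 0.0008
gripper_force: 1.2
```

>>> apply_moves(
  deltas=[
    {"fingers":0,"delta_pos":[0,3,0],"angular":[0,0,0]},
    {"fingers":0,"delta_pos":[0,6,0],"angular":[0,0,0]},
    {"fingers":0,"delta_pos":[0,9,0],"angular":[0,0,0]},
    {"fingers":0,"delta_pos":[0,12,0],"angular":[0,0,0]},
    {"fingers":0,"delta_pos":[0,15,0],"angular":[0,0,0]},
    {"fingers":0,"delta_pos":[0,18,0],"angular":[0,0,0]},
    {"fingers":0,"delta_pos":[0,21,0],"angular":[0,0,0]},
    {"fingers":0,"delta_pos":[0,24,0],"angular":[0,0,0]},
    {"fingers":0,"delta_pos":[0,27,0],"angular":[0,0,0]},
    {"fingers":0,"delta_pos":[0,30,0],"angular":[0,0,0]},
  ],
)

```text
clock: 9.45
tool_pos: [0.5511, 0.0614, 0.1025]
orientation: [180.0, 0.0, -22.7]
force: [1.8, 1.9, 1.3]
opening: 0.0001
gripper_force: 1.1
```

```bash
python3 -c "
from meas import *
look('w7.png')"
```

```text
[  0.  140.1] 0.10252933553883108 [1.84960051 1.91023265 1.28647173] [1.  2.5]
555 249 [505.93227185 -66.40051817] 35.29758153450954
slot [-0.35  0.65  1.65  2.65  3.65  4.65  5.65] 0
```

>>> apply_moves(
  deltas=[
    {"fingers":0,"delta_pos":[0,3,0],"angular":[0,0,0]},
    {"fingers":0,"delta_pos":[0,6,0],"angular":[0,0,0]},
    {"fingers":0,"delta_pos":[0,9,0],"angular":[0,0,0]},
    {"fingers":0,"delta_pos":[0,12,0],"angular":[0,0,0]},
    {"fingers":0,"delta_pos":[0,15,0],"angular":[0,0,0]},
    {"fingers":0,"delta_pos":[0,18,0],"angular":[0,0,0]},
    {"fingers":0,"delta_pos":[0,21,0],"angular":[0,0,0]},
    {"fingers":0,"delta_pos":[0,24,0],"angular":[0,0,0]},
    {"fingers":0,"delta_pos":[0,27,0],"angular":[0,0,0]},
    {"fingers":0,"delta_pos":[0,30,0],"angular":[0,0,0]},
  ],
)

```text
clock: 10.5
tool_pos: [0.5395, 0.0337, 0.1025]
orientation: [180.0, 0.0, -22.7]
force: [0.9, 1.8, 0.1]
opening: 0.0007
gripper_force: 1.1
```

>>> apply_moves(
  deltas=[
    {"fingers":0,"delta_pos":[0,2,0],"angular":[0,0,0]},
    {"fingers":0,"delta_pos":[0,4,0],"angular":[0,0,0]},
    {"fingers":0,"delta_pos":[0,6,0],"angular":[0,0,0]},
    {"fingers":0,"delta_pos":[0,8,0],"angular":[0,0,0]},
    {"fingers":0,"delta_pos":[0,9.5,0],"angular":[0,0,0]},
    {"fingers":0,"delta_pos":[0,11,0],"angular":[0,0,0]},
  ],
)

```text
clock: 11.1
tool_pos: [0.5354, 0.0236, 0.1025]
orientation: [180.0, 0.0, -22.7]
force: [1.5, 1.5, 0.7]
opening: 0.0006
gripper_force: 1.1
```

```bash
python3 -c "
from meas import *
o=ctrl.get_obs(); print(rel(o['tool_pos']*1000),o['tool_pos'],o['force'],rel(o['force'][:2]+D))"
```

```text
[ 0.  99.2] [0.53536267 0.02363779 0.10252614] [1.54497265 1.48498712 0.7452114 ] [0.9 2. ]
```

Nearly home; finishing in 1 mm steps, watching the force.

>>> apply_moves(
  deltas=[
    {"fingers":0,"delta_pos":[0,1,0],"angular":[0,0,0]},
    {"fingers":0,"delta_pos":[0,2,0],"angular":[0,0,0]},
    {"fingers":0,"delta_pos":[0,3,0],"angular":[0,0,0]},
  ],
)

```text
clock: 11.4
tool_pos: [0.5344, 0.0211, 0.1026]
orientation: [-180.0, -0.0, -22.7]
force: [0.7, 6.2, 0.6]
opening: 0.0005
gripper_force: 2.9
```

>>> apply_moves(
  deltas=[
    {"fingers":0,"delta_pos":[0,1,0],"angular":[0,0,0]},
    {"fingers":0,"delta_pos":[0,1.5,0],"angular":[0,0,0]},
  ],
)

```text
clock: 11.6
tool_pos: [0.5345, 0.021, 0.1027]
orientation: [-179.8, -0.1, -22.7]
force: [0.5, 10.8, -0.9]
opening: 0.0004
gripper_force: 4.9
```

Bolt has hit its stop (force rises, no motion). Backing off and up.

>>> apply_moves(
  deltas=[
    {"fingers":0,"delta_pos":[0,-6,0],"angular":[0,0,0]},
    {"fingers":0,"delta_pos":[0,-15,0],"angular":[0,0,0]},
    {"fingers":0,"delta_pos":[0,-20,-25],"angular":[0,0,0]},
    {"fingers":0,"delta_pos":[0,-20,-60],"angular":[0,0,0]},
    {"fingers":0,"delta_pos":[0,-10,-95],"angular":[0,0,0]},
    {"fingers":0,"delta_pos":[0,20,-110],"angular":[0,0,0]},
    {"fingers":0,"delta_pos":[0,50,-110],"angular":[0,0,0]},
    {"fingers":0,"delta_pos":[0,50,-110],"angular":[0,0,0]},
    {"fingers":0,"delta_pos":[0,50,-110],"angular":[0,0,0]},
  ],
)

```text
clock: 12.5
tool_pos: [0.5142, -0.027, 0.2127]
orientation: [180.0, -0.0, -22.7]
force: [0.7, 0.1, 0.2]
opening: 0.0007
gripper_force: 0.0
```

```bash
python3 -c "
from meas import *
look('w8.png')
im,c=load('w8.png'); cv2.imwrite('pics/c8.png',cv2.resize(im[60:260,180:500],None,fx=2,fy=2)[:,:,::-1])
hsv=cv2.cvtColor(im,cv2.COLOR_RGB2HSV); t=cv2.inRange(hsv,(3,150,60),(15,255,255)); t[:,420:]=0; n,l,s,_=cv2.connectedComponentsWithStats(t); i=1+s[1:,4].argmax(); q=np.argwhere(l==i)[:,::-1]; u0=q[:,0].min(); v=q[q[:,0]<u0+3,1].mean(); print(s[i],'tab face top',rel(onplane(c,[[u0,v]],.130)[0]*1000))"
```

```text
[-0.  44.4] 0.21265974884715894 [0.70715207 0.09365036 0.1917339 ] [0.6 0.4]
369 197 [497.50309149 -67.50618294] 38.568820525029324
slot [-0.35  0.65  1.65] 0
[278 178  15  51 514] tab face top [ 5.7 79. ]
```

View pics/c8.png

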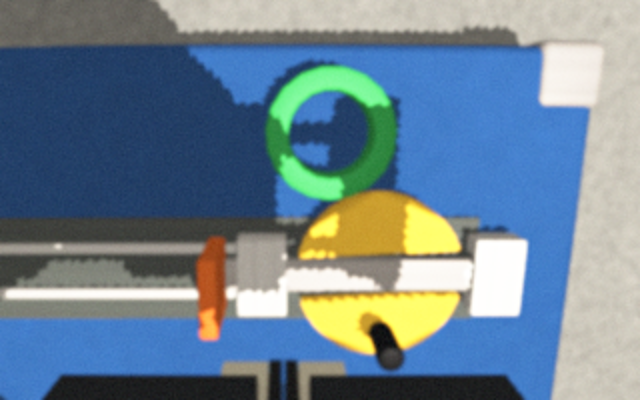

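The bolt lies in the disc's slot with its nose in the keeper. The tab face measures 79 mm from the disc axis, which is the home position, and the disc has not shifted. The arm is already clear, at z = 0.21.

```bash
python3 -c "
from plant import ctrl
print(ctrl.close_job())"
```

```text
the job is handed in; nothing more can be done
None
```

The case is locked and the job handed in at about 12.6 s: the disc was turned to the bolt and the bolt pushed to its stop in the keeper (tab face 79 mm from the disc axis, the home position). Push forces peaked around 14 N on the peg (close to the 13–25 N at which the case slides) and 11 N on the bolt, the case showed no measurable shift, and the tape, glue gun and driftwood were not touched.

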